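Unlock the drawer and stand the scoop in its stand

TASK

Slide the metal lock bolt all the way back off the drawer front and pull the drawer fully out. Lift the scoop out by its handle, stand it down on the bare plank and let go, then take it by its cup and lower its handle between the two upright cheeks of the wooden stand, so that it stands on the plank with the cup close up to the cheeks. Leave the bolt back and the drawer open, and do not disturb the bowl, canister, acrylic box or clip.

Things in the scene. Friction and masses are not known exactly. Their poses are not given: they have to be found in the camera images.
- unit: Fixed beige resin tray unit, 304 mm wide (y), 170 mm deep (x), deck top 74 mm up, 10 mm rim at sides and rear. Origin: on the plank below the middle of the shut drawer's front face; x points into the unit, y along the front towards the bolt, z up. Shut drawer front: plane x=0, y -105 to 105 mm, up to z=64 mm. The post that carries the bolt lies beside it, y 107 to 187 mm.
- bolt (a joint): Lock bolt: aluminium bar 90 mm long (unit y), 22 x 22 mm (z 36 to 58 mm), lying across the drawer's front. Slides along unit +y: 0 = fully across the drawer, 0.045 m = fully back (end stop). Blocks the drawer until past 0.030 m. Starts at 0 to 0.008 m. Friction about 1.5 N; stays where left.
- bolt_grip (a point): Grip point of the bolt's upright fin: 14 mm thick along unit y, 20 mm along unit x, from 58 to 106 mm above the plank. The point is on the fin's centre line, 90 mm above the plank, 14 mm in front of the drawer face (the deck's edge is 4 mm behind that face). Axes parallel to the unit's.
- drawer (a joint): Drawer: 0 = shut, 0.120 m = fully out (end stop), slides along unit -x, friction about 1.5 N; locked it gives only 2 to 5 mm. Outside 210 x 114 mm, walls up to z=64 mm, floor at z=13 mm. Its -y end is a snug nest with 5 mm or less round the scoop's cup; the handle runs through a 30 mm notch along the middle of the open part (100 mm in x, 126 mm in y).
- drawer_pull (a point): Middle of the drawer's steel bar pull: round bar about 10 mm thick, 90 mm long along unit y, its centre 35 mm in front of the drawer front and 47 mm above the plank; it can be gripped from above across unit x. Moves with the drawer, axes parallel to the unit's.
- scoop: Loose yellow scoop, about 70 g: square open cup 58 x 58 mm, 48 mm high, walls 3 mm; straight handle 18 mm wide, 14 mm thick, 95 mm long at rim height (34 to 48 mm up). Stands stably on its cup. Origin: centre of the cup's underside; x along the handle (cup -29 to 29 mm, handle 29 to 124 mm), z up. Starts in the drawer, handle along unit +y, underside 13 mm above the plank.
- scoop_handle (a point): Point in the handle's middle line 80 mm from the scoop's origin, 41 mm above the cup's underside.
- scoop_end (a point): Centre of the handle's free end, 124 mm from the scoop's origin, 41 mm above the cup's underside.
- stand: Fixed dark wood stand: base 105 x 62 mm, 8 mm high; two upright cheeks 105 mm long, 14 mm thick, 66 mm high, 34 mm apart (no room for fingers round the handle). Origin: on the plank, middle of the channel's end that faces the robot; x back along the channel, y across, z up. Open at top and ends. The seated scoop's handle lies along the channel, 26 mm above the base.
- stand_seat (a point): On the plank 40 mm in front of the cheeks' front end, on the channel's middle line: where the cup's centre (scoop origin) should stand; the cup is then 11 mm from the cheeks. Axes parallel to the stand's.
- bowl: White ceramic cat bowl, 124 mm across, 50 mm high, loose on the plank; origin at the centre of its underside. Leave alone.
- canister: Lidded aluminium canister, 88 mm across, 138 mm high with its knob, loose on the plank; origin at the centre of its underside. Leave alone.
- acrylic_box: Clear acrylic open box 90 x 100 mm, 80 mm high, loose on the plank; origin at the centre of its underside. Leave alone.
- clip: Steel spring clip 90 x 26 mm, 14 mm high, loose on the rear of the unit's deck; origin at the centre of its underside. Leave alone.
There are look-alikes about, which are no part of the job. There is more than one size of the stand; the one meant has the size given above.

How it is judged (in metres and radians):
On the way, in this order (a step that is already met when the one before it is completed fails the run):
1. the lock bolt is slid back clear of the drawer front (value of joint bolt above 0.036 m), for 0.1 s.
2. the drawer is pulled fully out (within 15 mm of its stop) (value of joint drawer above 0.105 m), for 0.1 s.
3. the scoop stands on the bare plank, let go, away from the stand (height (world z) of scoop below 0.005 m and angle between scoop's own z axis and vertical below 0.1 rad and contact force between each of the fingers, unit and scoop below 0.1 N and horizontal distance between scoop and stand_seat above 0.06 m), for 0.2 s.
At the end, for the whole second after the job is handed in: The scoop stands upright (within 0.1 rad) and at rest on the plank (underside within 5 mm), its cup's centre within 20 mm of the seat in front of the cheeks and its handle's end between the cheeks, at least 50 mm inside; the bolt is still back past 33 mm and the drawer still out at least 95 mm (horizontal distance between scoop and stand_seat below 0.02 m and height (world z) of scoop below 0.005 m and angle between scoop's own z axis and vertical below 0.1 rad and x of scoop_end in the frame of stand above 0.05 m and y of scoop_end in the frame of stand between -0.017 and 0.017 m and linear speed of scoop below 0.02 m/s and value of joint bolt above 0.033 m and value of joint drawer above 0.095 m); the robot touches nothing.
It fails at once if the bowl is shifted by more than 20 mm (distance of bowl from where it was at the start of the episode above 0.02 m).
It fails at once if the canister is shifted by more than 20 mm (distance of canister from where it was at the start of the episode above 0.02 m).
It fails at once if the acrylic box is shifted by more than 20 mm (distance of acrylic_box from where it was at the start of the episode above 0.02 m).
It fails at once if the clip is shifted by more than 20 mm (distance of clip from where it was at the start of the episode above 0.02 m).
It also fails if it takes over 72 s, if anything falls off the work surface, if the arm or the gripper's body presses on something with over 40 N, if the wrist force passes 120 N, or if a joint passes its speed limit or range.

ROBOT

A 7-joint arm with a two-finger parallel gripper is mounted at the origin on the work surface. World frame = base frame: x ahead of the robot, y to its left, z up, the work surface at z = 0. Lengths are in m, angles in degrees, forces in N, time in s.
With the tool pointing down it reaches from about 0.425 to 0.875 m from the base axis. Payload 4.7 kg.
Tool frame: the origin (TCP) lies midway between the tips of the shut fingers; the grasp point (between the pads) lies 19 mm behind it; z points along the fingers, y is the direction in which the jaws open and shut (so a half turn about z gives the same grasp; the last joint's range is limited). The gripper opens to 87 mm and grips with 3 to 60 N. Pads are 19 mm wide; open, the fingers measure 117 mm over their backs; the gripper's body (75 mm by 190 mm) begins 51 mm behind the grasp point.
Start: joints at [64.521, 18.392, -4.016, 83.108, 1.295, 78.541, -3.26], TCP at [0.288, -0.583, 0.223] pointing down, gripper open.
Joint ranges: [-163.93, 163.93], [-17.29, 119.83], [-79.2, 71.16], [3.27, 140.29], [-89.18, 269.18], [5.43, 117.66], [-154.24, 154.24]. Speed limits (degrees/s): [147.25, 147.25, 180, 180, 180, 180, 180].

INTERFACE

Orientations are given as [roll, pitch, yaw] about the fixed x, y, z axes, in that order (R = Rz(yaw) Ry(pitch) Rx(roll)).
In Python, from cell import env gives the robot as it stands.
- The arm moves only by the tool apply_moves, never from a script. Its argument "targets" is a list of rows, each a list of 2 entries, a list of its own where there are three numbers: the shift along the world's x, y, z in mm, then the turn, a rotation vector about the world's x, y, z in rad. A call has 1 to 8 rows; each row is the pose to reach, as a shift and turn from the pose commanded when the call began; what a row does not reach only later rows make up. A row lasts 1/10 s, in which the tool goes at most 50 mm and 8.59 degrees, less where a joint would pass 70% of its speed; a pose out of reach is approached as far as the arm can. A call with a gripper value outside its range is refused whole. "hand" is the finger opening in mm, from 0 to 87, set as the call begins (left out, the last holds). The fingers move at their own pace and stop on an object; "squeeze" is the grip in N (left out, the last holds). Time passes only in rows, so rows that repeat a pose let the fingers close. It gives the time, the measured TCP pose, the force and the opening at its end, in the units of the state.
- env.get_obs(): the state, without advancing time (a new reading comes with each control period).
- env.read_camera(name): name is "side" or "top"; returns a dict with "image" (400x640x3 uint8, red, green, blue), "camera_matrix" (3x3 intrinsics, pixels), "camera_from_world" (4x4, takes a point from world to camera coordinates). Camera axes: x right, y down, z forward; pixel columns grow to the right and rows downward; lengths in m; the calibration is good to about 2 mm. A picture is of the moment at which its call begins. There is no depth.
- env.sign_off(): hands the job in, once; it reports no verdict.
Trained networks look in a picture, given as the dict that the camera call returned (one of the last four; its "shot" number tells which), for a name from the list of things; names that differ only in an ending like _2 or _b are one class to them, and where a whole thing is asked for, a point or a joint stands for the part that bears it (a point fixed in the world has none). Each returns a list of dicts, best first, with "conf" (0 to 1); they miss things now and then, are a little off and sometimes report something else, mostly with a low value. They report only what shows in the picture. A call takes as long as a camera call. They do not tell look-alikes from the thing itself.
- env.regions_of(picture, target): "region" (400x640 bool, what is visible of it) and "rect" ([left, top, right, bottom] in pixels, round what is visible of it).
The state is a dict: "time_s": time; "qpos": joint angles; "joint_velocities": joint speeds; "effort": joint torques, N m; "tool_pos": TCP position; "tool_rot": TCP orientation; "force": force on the tool from outside, world axes, zero at the start; "wrist_torque": the same for the moment, N m; "grip_width": finger opening in m.
Only numpy, scipy, OpenCV 4.12 (cv2) and the standard library are available. Lean on these libraries where they do the work, as an engineer would, in place of code of your own. Each camera call takes 0.05 s, during which the arm holds its last target. There are 200 camera calls.

## Working session

There is one attempt and no reset: what is moved stays moved. The work goes in short steps, Python scripts to look and compute and a tool call to move; the robot and the scene stay as the last step left them, time stands still between calls to the robot, and variables do not carry over. Pictures are saved under pics/ and viewed, about 8 in all and at most 12, crops included, and the job is handed in when it is done.

Besides the shell and the picture viewer there is one more tool, called as name(argument=value, ...) on one line, values as JSON. apply_moves: Moves the arm, as the interface text tells. Its arguments: {"type":"object","properties":{"targets":{"type":"array","items":{"type":"array"}},"hand":{"type":"number"},"squeeze":{"type":"number"}},"required":["targets"]}

```bash
ls; mkdir -p pics
cat > h.py <<'E'
import numpy as np, cv2
from cell import env
def shot(name,fn=None):
    p=env.read_camera(name)
    if fn: cv2.imwrite('pics/'+fn,p['image'][:,:,::-1])
    return p
def ray(p,uv):
    K=p['camera_matrix'];T=np.array(p['camera_from_world']);R=T[:3,:3];c=-R.T@T[:3,3]
    d=R.T@np.linalg.solve(K,[uv[0],uv[1],1.]);return c,d
def onz(p,uv,z):
    c,d=ray(p,uv);return c+d*(z-c[2])/d[2]
def proj(p,X):
    T=np.array(p['camera_from_world']);x=T[:3,:3]@np.array(X)+T[:3,3];u=p['camera_matrix']@x;return u[:2]/u[2]
E
python3 - <<'E'
from h import *
o=env.get_obs();print({k:np.round(v,3) for k,v in o.items()})
ps=[shot('side'),shot('top')]
cv2.imwrite('pics/a.png',np.vstack([p['image'] for p in ps])[:,:,::-1][:, :])
im=cv2.resize(np.hstack([p['image'] for p in ps]),None,fx=.62,fy=.62)
for p,n in zip(ps,'side top'.split()):
    cv2.imwrite(f'pics/{n}0.png',p['image'][:,:,::-1])
    print(n,ray(p,(320,200)))
    for t in 'unit bolt bolt_grip drawer drawer_pull scoop scoop_handle stand bowl canister acrylic_box clip'.split():
        for r in env.regions_of(p,t): print(n,t,round(r['conf'],2),np.round(r['rect']),r['region'].sum())
E
```

```text
pics
{'time_s': np.float64(0.0), 'qpos': array([64.523, 18.439, -4.014, 83.176,  1.297, 78.539, -3.26 ]), 'joint_velocities': array([ 0.026,  0.01 ,  0.04 ,  0.031, -0.069, -0.058, -0.058]), 'effort': array([-0.0000e+00, -4.9130e+01, -4.0400e-01, -3.1253e+01, -6.4000e-02,
        4.4000e-02,  0.0000e+00]), 'tool_pos': array([ 0.288, -0.582,  0.221]), 'tool_rot': array([-1.79892e+02,  8.00000e-03,  2.62860e+01]), 'force': array([-0.111, -0.664, -0.083]), 'wrist_torque': array([ 0.047, -0.04 ,  0.005]), 'grip_width': np.float64(0.087)}
side (array([ 0.38683024, -0.57758862,  0.81354195]), array([ 0.27110421,  0.54504422, -0.79390147]))
side unit 0.96 [236.  82. 350. 200.] 7689
side unit 0.22 [247. 123. 279. 189.] 648
side bolt 0.69 [238.  99. 256. 136.] 333
side bolt_grip 0.66 [239.  99. 259. 134.] 380
side drawer 0.86 [247. 123. 282. 187.] 660
side drawer_pull 0.63 [252. 120. 285. 193.] 638
side stand 0.88 [324. 337. 373. 376.] 1338
side bowl 0.61 [366. 214. 424. 263.] 2207
side canister 0.65 [351. 154. 398. 215.] 1979
side acrylic_box 0.61 [381. 266. 452. 343.] 3609
side clip 0.8 [29
[... 167 characters left out ...]
op unit 0.69 [167. 150. 295. 238.] 8670
top bolt 0.72 [176. 218. 216. 227.] 315
top bolt_grip 0.9 [176. 217. 212. 226.] 335
top drawer_pull 0.7 [206. 215. 282. 235.] 465
top drawer_pull 0.65 [378. 193. 413. 234.] 1104
top drawer_pull 0.64 [176. 216. 217. 229.] 332
top scoop_handle 0.31 [379. 191. 409. 234.] 1097
top stand 0.9 [429. 216. 456. 247.] 591
top stand 0.82 [379. 189. 411. 232.] 1145
top stand 0.64 [178. 216. 216. 230.] 327
top bowl 0.73 [355. 129. 402. 179.] 1688
top canister 0.95 [306. 123. 344. 165.] 1110
top canister 0.5 [206. 213. 285. 235.] 432
top acrylic_box 0.66 [407. 147. 459. 187.] 1768
top acrylic_box 0.37 [208. 216. 281. 236.] 357
top clip 0.64 [221. 166. 259. 178.] 405
```

Run:
```python
import cv2
a=cv2.imread('pics/side0.png')[70:390,210:480];b=cv2.imread('pics/top0.png')[110:260,155:475]
cv2.imwrite('pics/s1.png',cv2.resize(a,None,fx=1.87,fy=1.87,interpolation=2)); cv2.imwrite('pics/t1.png',cv2.resize(b,None,fx=2.5,fy=2.5,interpolation=2))
```

```text
(no output)
```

View pics/s1.png

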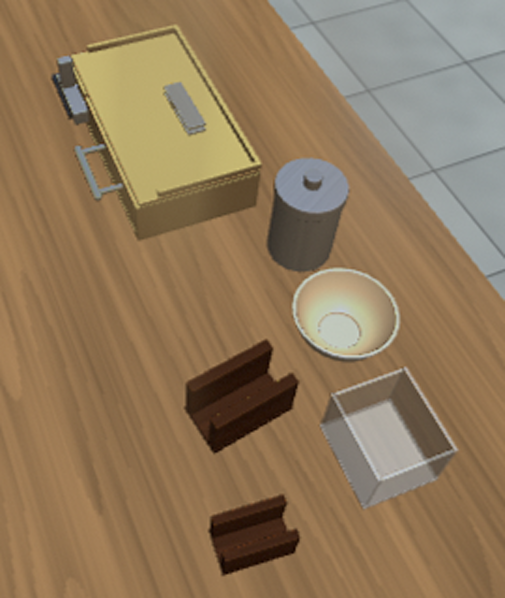

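View pics/t1.png

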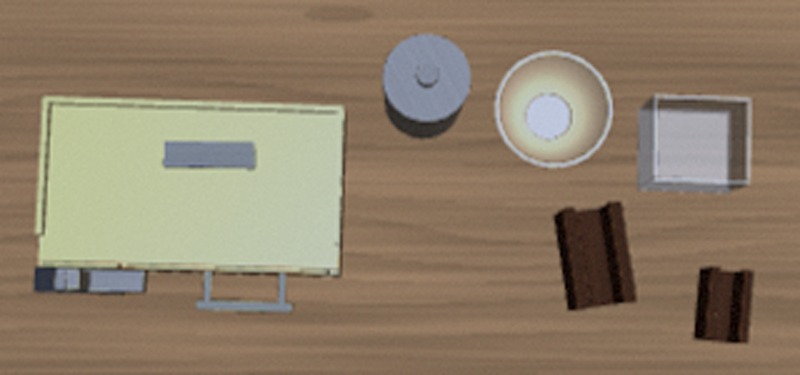

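The top view runs +x up and +y left. Candidates, in top full-image pixels:
- **Stands:** the large one is at (393,213) and the small one at (444,232). The large one looks right, and I'll check its size.
- **Fin:** the light square at about (182,222). The dark block to its left is the post.
- **Pull:** the bar at (253,232).

Next I'll measure.

Run:
```python
from h import *
p=shot('top');s=shot('side')
F=lambda c:(155+(c[0]+.5)/2.5-.5,110+(c[1]+.5)/2.5-.5)
S=lambda c:(210+(c[0]+.5)/1.87-.5,70+(c[1]+.5)/1.87-.5)
pr=lambda n,a:print(n,np.round(a*1000,1))
for n,c,z in [('deckFL',(40,263),.074),('deckFR',(340,275),.074),('rearL',(43,97),.084),('rearR',(344,106),.084),('pullL',(197,305),.047),('pullR',(292,309),.047),('finTL',(55,268),.106),('finBR',(80,291),.106),('boltend',(145,281),.058)]:
    pr('top '+n,onz(p,F(c),z))
for n,c,z in [('pullfar',(81,150),.047),('pullnear',(97,193),.047),('fintop',(65,59),.106),('finTopR',(72,59),.106),('rearfar',(178,27),.084),('rearnear',(259,163),.084),
   ('st1 FL',(188,385),.066),('st1 RL',(269,343),.066),('st1 FR',(210,420),.066),('st1RR',(297,379),.066),('st2FL',(211,518),.066),('st2RL',(284,497),.066)]:
    pr('side '+n,onz(s,S(c),z))
for r in env.regions_of(p,'stand'):
    m=r['region'].astype(np.uint8);pts=cv2.findNonZero(m);b=cv2.boxPoints(cv2.minAreaRect(pts));print(r['conf'])
    for q in b: pr('',onz(p,q,.066))
for c in [(556,212),(575,208),(603,205),(621,202),(635,298),(612,303),(590,306),(570,309)]: pr('st1top',onz(p,F(c),.066))
for n in ['bowl','canister','acrylic_box']:
    for q,z in ((p,{'bowl':.05,'canister':.12,'acrylic_box':.08}[n]),):
        r=env.regions_of(q,n)
        if r: l,t,rr,b=r[0]['rect'];pr(n,onz(q,((l+rr)/2,(t+b)/2),z))
# crops
a=cv2.resize(s['image'][75:205,230:360],None,fx=4.5,fy=4.5,interpolation=2);cv2.imwrite('pics/s2.png',a[:,:,::-1])
a=cv2.resize(p['image'][200:245,165:300],None,fx=5.9,fy=5.9,interpolation=2);cv2.imwrite('pics/t2.png',a[:,:,::-1])
```

```text
top deckFL [593.3 317.2  74. ]
top deckFR [582.4  15.4  74. ]
top rearL [760.7 316.2  84. ]
top rearR [753.4  12.3  84. ]
top pullL [552.3 163.   47. ]
top pullR [548.5  65.5  47. ]
top finTL [586.6 293.4 106. ]
top finBR [564.2 268.5 106. ]
top boltend [576.3 214.7  58. ]
side pullfar [555.  158.7  47. ]
side pullnear [550.3  77.3  47. ]
side fintop [575.9 277.  106. ]
side finTopR [584.9 273.4 106. ]
side rearfar [760.1 311.9  84. ]
side rearnear [750.7  16.8  84. ]
side st1 FL [ 548.7 -230.    66. ]
side st1 RL [ 651.1 -216.5   66. ]
side st1 FR [ 554.3 -275.2   66. ]
side st1RR [ 659.1 -267.3   66. ]
side st2FL [ 514.8 -367.    66. ]
side st2RL [ 588.3 -375.4   66. ]
0.95
 [ 519.7 -344.8   66. ]
 [ 594.9 -352.    66. ]
 [ 590.7 -409.9   66. ]
 [ 515.4 -402.5   66. ]
0.8
 [ 649.4 -201.3   66. ]
 [ 661.6 -272.8   66. ]
 [ 558.6 -288.7   66. ]
 [ 546.6 -217.7   66. ]
st1top [ 648.2 -205.    66. ]
st1top [ 652.4 -224.6   66. ]
st1top [ 655.7 -253.4   66. ]
st1top [ 658.9 -272.    66. ]
st1top [ 560.4 -285.1   66. ]
st1top [ 555.3 -261.5   66. ]
st1top [ 552.1 -239.    66. ]
st1top [ 549.  -218.5   66. ]
bowl [ 760.4 -210.2   50. ]
canister [766.6 -69.1 120. ]
acrylic_box [ 714.6 -345.1   80. ]
```

View pics/s2.png

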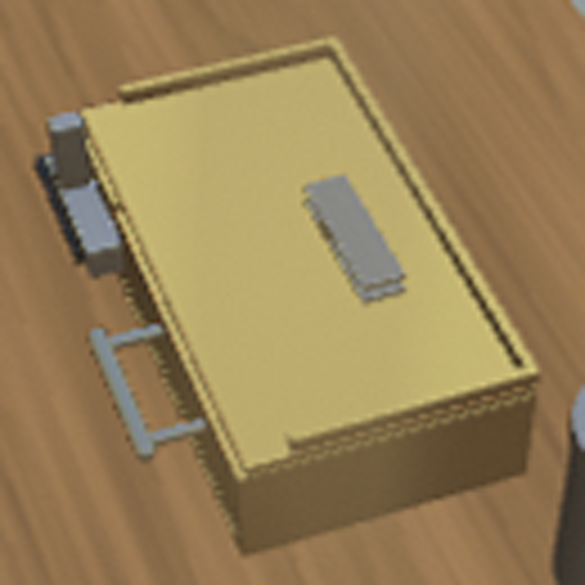

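View pics/t2.png

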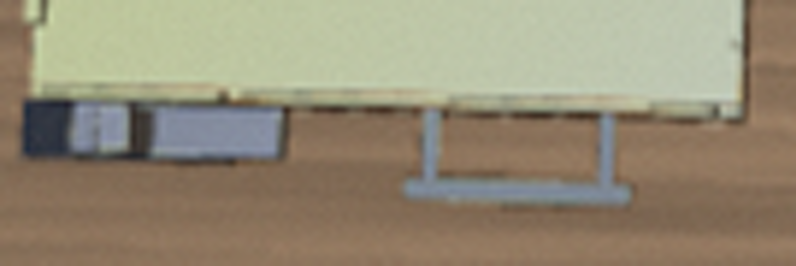

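Viewed:
- **Fin top:** it is at crop t2 (114,125), with the bar on both sides of it. Both views give about (576, 277).
- **Pull:** about (551.5, 116).
- **Unit yaw:** about -1.9°.
- **Stand:** the large one measures about 105 mm, and the small one about 75 mm. So the large one, at top pixel (393,213), is the target.

Now I'll go to the fin.

apply_moves(targets=[[[15, 46, 0], [0, 0, -0.123]], [[30, 92, 0], [0, 0, -0.246]], [[45, 138, 0], [0, 0, -0.369]], [[60, 184, 0], [0, 0, -0.492]], [[75, 230, 0], [0, 0, -0.492]], [[90, 276, 0], [0, 0, -0.492]], [[105, 322, 0], [0, 0, -0.492]], [[120, 368, 0], [0, 0, -0.492]]], hand=50)

```text
time_s: 2.4
tool_pos: [0.4082, -0.2129, 0.2229]
tool_rot: [179.9, -0.0, -1.9]
force: [1.0, 1.0, 0.2]
grip_width: 0.0504
```

apply_moves(targets=[[[15, 46, 0], [0, 0, 0]], [[30, 92, 0], [0, 0, 0]], [[45, 138, 0], [0, 0, 0]], [[60, 184, 0], [0, 0, 0]], [[75, 230, 0], [0, 0, 0]], [[90, 276, 0], [0, 0, 0]], [[105, 322, 0], [0, 0, 0]], [[120, 368, 0], [0, 0, 0]]])

```text
time_s: 3.2
tool_pos: [0.5283, 0.1549, 0.223]
tool_rot: [180.0, -0.1, -1.9]
force: [0.6, 0.4, 0.7]
grip_width: 0.0498
```

apply_moves(targets=[[[16, 42, 0], [0, 0, 0]], [[32, 84, 0], [0, 0, 0]], [[48, 124, 0], [0, 0, 0]], [[48, 124, 0], [0, 0, 0]], [[48, 124, 0], [0, 0, 0]]])

```text
time_s: 3.7
tool_pos: [0.5753, 0.2784, 0.2219]
tool_rot: [-180.0, 0.1, -1.8]
force: [-0.2, -0.3, -0.0]
grip_width: 0.0501
```

apply_moves(targets=[[[0, 0, -40], [0, 0, 0]], [[0, 0, -80], [0, 0, 0]], [[0, 0, -120], [0, 0, 0]], [[0, 0, -150], [0, 0, 0]], [[0, 0, -150], [0, 0, 0]]])

```text
time_s: 4.2
tool_pos: [0.5734, 0.2726, 0.0682]
tool_rot: [179.7, 0.4, -2.1]
force: [-0.3, -0.2, 0.5]
grip_width: 0.0501
```

apply_moves(targets=[[[0, 0, 0], [0, 0, 0]], [[0, 0, 0], [0, 0, 0]], [[0, 0, 0], [0, 0, 0]], [[0, 0, 0], [0, 0, 0]], [[0, 0, 0], [0, 0, 0]], [[0, 0, 0], [0, 0, 0]], [[0, 0, 0], [0, 0, 0]]], hand=0, squeeze=15)

```text
time_s: 4.9
tool_pos: [0.5762, 0.2776, 0.0732]
tool_rot: [-180.0, -0.1, -1.9]
force: [0.2, 0.5, 3.3]
grip_width: 0.0135
```

apply_moves(targets=[[[0, 8, 0], [0, 0, 0]], [[1, 16, 0], [0, 0, 0]], [[1, 24, 0], [0, 0, 0]], [[1, 32, 0], [0, 0, 0]], [[1, 36, 0], [0, 0, 0]], [[1, 36, 0], [0, 0, 0]]])

```text
time_s: 5.5
tool_pos: [0.5772, 0.3148, 0.0733]
tool_rot: [-179.9, -0.1, -1.8]
force: [-0.4, 0.8, 5.4]
grip_width: 0.0138
```

apply_moves(targets=[[[0, 2, 0], [0, 0, 0]], [[0, 4, 0], [0, 0, 0]], [[0, 5, 0], [0, 0, 0]], [[0, 6, 0], [0, 0, 0]], [[0, 6, 0], [0, 0, 0]]])

```text
time_s: 6.0
tool_pos: [0.5772, 0.3163, 0.0731]
tool_rot: [179.7, 0.0, -2.0]
force: [-2.6, -5.8, 10.2]
grip_width: 0.0138
```

apply_moves(targets=[[[0, -4, 0], [0, 0, 0]], [[0, -4, 0], [0, 0, 0]], [[0, -4, 0], [0, 0, 0]], [[0, -4, 0], [0, 0, 0]], [[0, -4, 40], [0, 0, 0]], [[0, -4, 85], [0, 0, 0]], [[0, -4, 85], [0, 0, 0]]], hand=26)

```text
time_s: 6.7
tool_pos: [0.5797, 0.3183, 0.1645]
tool_rot: [-179.7, -0.5, -1.9]
force: [-0.1, 1.5, -0.2]
grip_width: 0.026
```

Run:
```python
from h import *
o=env.get_obs();print(np.round(o['qpos'],1),o['tool_pos'],o['grip_width'],o['force'])
for n in ('top','side'):
    p=shot(n)
    for r in env.regions_of(p,'bolt')[:2]:print(n,r['conf'],r['rect'])
```

```text
[   1.1   26.9  -43.2   85.2   18.9   74.7 -135.8] [0.57966437 0.31826821 0.1644983 ] 0.02604987783348679 [-0.09934981  1.45941453 -0.24647756]
top 0.68 [171.5, 215.0, 200.8, 227.5]
side 0.59 [234.0, 89.1, 251.4, 125.9]
side 0.35 [246.7, 123.5, 282.1, 187.9]
```

apply_moves(targets=[[[-3, -25, 0], [0, 0, 0.145]], [[-6, -50, 0], [0, 0, 0.29]], [[-9, -75, 0], [0, 0, 0.435]], [[-12, -100, 0], [0, 0, 0.58]], [[-15, -125, 0], [0, 0, 0.725]], [[-18, -150, 0], [0, 0, 0.87]], [[-21, -175, 0], [0, 0, 1.015]], [[-25, -200, 0], [0, 0, 1.16]]])

```text
time_s: 7.7
tool_pos: [0.5507, 0.1138, 0.1558]
tool_rot: [-179.9, 0.1, 64.9]
force: [-0.2, -0.9, -0.3]
grip_width: 0.0258
```

apply_moves(targets=[[[0, 0, 0], [0, 0, 0.145]], [[0, 0, 0], [0, 0, 0.29]], [[0, 0, 0], [0, 0, 0.411]], [[0, 0, 0], [0, 0, 0.411]], [[0, 0, 0], [0, 0, 0.411]]])

```text
time_s: 8.2
tool_pos: [0.5512, 0.115, 0.1565]
tool_rot: [-179.9, -0.0, 87.9]
force: [0.2, 0.2, 0.0]
grip_width: 0.0261
```

Run:
```python
from h import *
o=env.get_obs();print(np.round(o['qpos'],1),o['tool_pos'],o['tool_rot'],o['force'])
```

```text
[ 36.2  19.9 -60.2  99.   18.   71.8 -30.4] [0.55119452 0.11496806 0.15648697] [-1.79889845e+02 -8.06028170e-03  8.79412489e+01] [0.15789691 0.16507364 0.01865347]
```

apply_moves(targets=[[[0, 0, -40], [0, 0, 0]], [[0, 0, -75], [0, 0, 0]], [[0, 0, -90], [0, 0, 0]], [[0, 0, -105], [0, 0, 0]], [[0, 0, -120], [0, 0, 0]], [[0, 0, -127], [0, 0, 0]], [[0, 0, -127], [0, 0, 0]]])

```text
time_s: 8.9
tool_pos: [0.5516, 0.1152, 0.0301]
tool_rot: [-180.0, 0.0, 88.1]
force: [-0.2, -0.1, -0.1]
grip_width: 0.0258
```

apply_moves(targets=[[[0, 0, 0], [0, 0, 0]], [[0, 0, 0], [0, 0, 0]], [[0, 0, 0], [0, 0, 0]], [[0, 0, 0], [0, 0, 0]], [[0, 0, 0], [0, 0, 0]]], hand=0, squeeze=20)

```text
time_s: 9.4
tool_pos: [0.5497, 0.1155, 0.0311]
tool_rot: [-179.8, 0.1, 88.1]
force: [-7.0, -1.1, 6.8]
grip_width: 0.0101
```

apply_moves(targets=[[[-15, 0, 0], [0, 0, 0]], [[-30, 1, 0], [0, 0, 0]], [[-45, 1, 0], [0, 0, 0]], [[-60, 2, 0], [0, 0, 0]], [[-75, 2, 0], [0, 0, 0]], [[-90, 3, 0], [0, 0, 0]], [[-105, 3, 0], [0, 0, 0]], [[-116, 4, 0], [0, 0, 0]]])

```text
time_s: 10.2
tool_pos: [0.4361, 0.1183, 0.0311]
tool_rot: [179.9, 0.1, 88.1]
force: [2.3, -3.1, 0.8]
grip_width: 0.0101
```

apply_moves(targets=[[[0, 0, 0], [0, 0, 0]], [[-2, 0, 0], [0, 0, 0]], [[-4, 0, 0], [0, 0, 0]], [[-6, 0, 0], [0, 0, 0]], [[-6, 0, 0], [0, 0, 0]]])

```text
time_s: 10.7
tool_pos: [0.4304, 0.1186, 0.031]
tool_rot: [180.0, 0.1, 88.1]
force: [-0.3, -5.4, 6.3]
grip_width: 0.0104
```

apply_moves(targets=[[[0, 0, 0], [0, 0, 0]], [[0, 0, 0], [0, 0, 0]], [[0, 0, 0], [0, 0, 0]], [[0, 0, 30], [0, 0, 0]], [[0, 0, 70], [0, 0, 0]], [[0, 0, 120], [0, 0, 0]], [[0, 0, 170], [0, 0, 0]], [[0, 0, 200], [0, 0, 0]]], hand=26)

```text
time_s: 11.5
tool_pos: [0.4309, 0.1204, 0.234]
tool_rot: [179.7, 0.1, 88.2]
force: [-0.1, -0.4, -0.2]
grip_width: 0.0261
```

apply_moves(targets=[[[0, -50, 0], [0, 0, 0]], [[0, -100, 0], [0, 0, 0]], [[0, -150, 0], [0, 0, 0]], [[0, -200, 0], [0, 0, 0]], [[0, -250, 0], [0, 0, 0]], [[0, -250, 0], [0, 0, 0]]], hand=50)

```text
time_s: 12.1
tool_pos: [0.4285, -0.1375, 0.2296]
tool_rot: [-180.0, -0.0, 87.5]
force: [0.3, -0.2, 0.1]
grip_width: 0.0494
```

Run:
```python
from h import *
o=env.get_obs();print(np.round(o['qpos'],1),o['tool_pos'],o['tool_rot'],o['force'])
p=shot('top');s=shot('side')
for n,q in (('top',p),('side',s)):
    for t in ('scoop','scoop_handle','drawer','drawer_pull'):
        for r in env.regions_of(q,t)[:2]:print(n,t,round(r['conf'],2),np.round(r['rect']))
a=cv2.resize(s['image'][85:225,215:345],None,fx=4,fy=4,interpolation=2)
b=cv2.resize(p['image'][205:300,155:305],None,fx=4.0,fy=4.0,interpolation=2)
print(a.shape,b.shape)
w=max(a.shape[1],b.shape[1])
cv2.imwrite('pics/s3.png',a[:,:,::-1]);cv2.imwrite('pics/t3.png',b[:,:,::-1])
```

```text
[ 61.8  -6.5 -43.5 107.9  -4.6  76.9  17. ] [ 0.42846687 -0.13745185  0.22963372] [-1.79953336e+02 -3.55925905e-02  8.75300414e+01] [ 0.25067901 -0.24257572  0.09014881]
top scoop_handle 0.95 [220. 231. 284. 254.]
top scoop_handle 0.37 [162. 216. 196. 227.]
top drawer 0.68 [160. 218. 198. 223.]
top drawer_pull 0.92 [199. 220. 285. 285.]
side scoop_handle 0.67 [235. 141. 263. 174.]
side scoop_handle 0.24 [208.  82. 352. 208.]
side drawer 0.85 [210. 123. 280. 204.]
side drawer_pull 0.68 [211. 121. 282. 203.]
(560, 520, 3) (380, 600, 3)
```

View pics/t3.png

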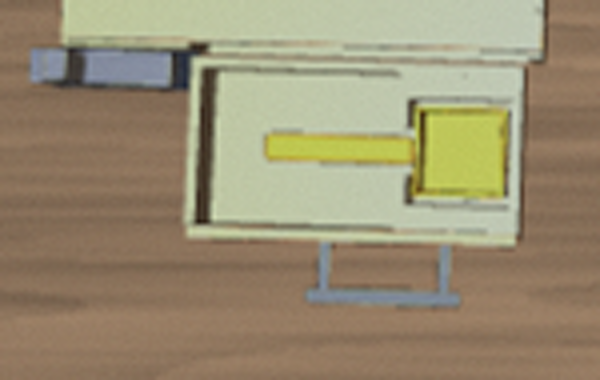

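View pics/s3.png

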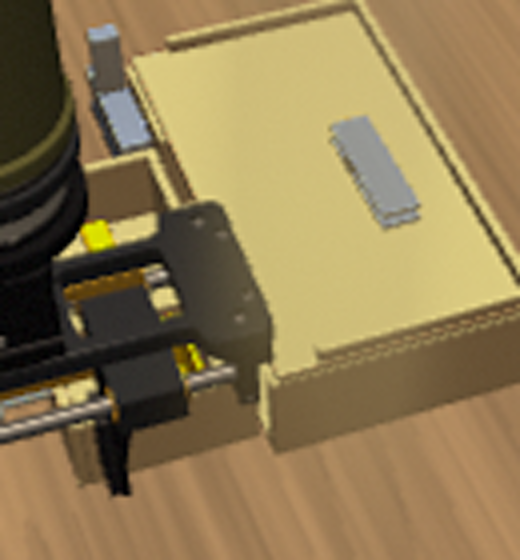

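Viewed:
- **Scoop:** the cup is at t3 (416–510, 106–198), and the handle runs from x=265 to 414 at y=147.
- **Drawer and bolt:** the drawer is fully out and the bolt is back.
- **Side view:** the arm blocks the scoop.

Next I'll locate the scoop and refine the stand.

Run:
```python
from h import *
p=shot('top')
F=lambda c:(155+(c[0]+.5)/4-.5,205+(c[1]+.5)/4-.5)
for n,c,z in [('c1',(418,107),.061),('c2',(510,108),.061),('c3',(507,198),.061),('c4',(417,196),.061),('end',(265,147),.061),('hmid',(340,147),.061),('hend cup',(413,149),.061),('pullL',(308,296),.047),('pullR',(459,300),.047)]:
    print(n,np.round(onz(p,F(c),z)*1000,1))
# handle colour mask centroid
h=cv2.cvtColor(p['image'],cv2.COLOR_RGB2HSV); m=((h[:,:,1]>170)&(h[:,:,2]>120)&(abs(h[:,:,0].astype(int)-28)<8)); m[:205]=0;m[300:]=0;m[:,:155]=0;m[:,305:]=0
v,u=np.nonzero(m);print(u.min(),u.max(),v.min(),v.max())
hm=(u<254)&(u>223);k=np.polyfit(u[hm],v[hm],1);print('handle line',k,[np.round(onz(p,(x,np.polyval(k,x)),.061)*1000,1) for x in (225,253)])
```

```text
c1 [553.   95.9  61. ]
c2 [552.6  37.5  61. ]
c3 [495.6  38.9  61. ]
c4 [496.7  95.8  61. ]
end [527.4 192.4  61. ]
hmid [527.5 145.   61. ]
hend cup [526.4  98.7  61. ]
pullL [432.9 165.7  47. ]
pullR [430.5  69.6  47. ]
227 260 232 252
handle line [-2.51632099e-14  2.44000000e+02] [array([520.8, 181.8,  61. ]), array([521., 111.,  61.])]
```

apply_moves(targets=[[[20, 45, 0], [0, 0, 0]], [[40, 90, 0], [0, 0, 0]], [[55, 135, 0], [0, 0, 0]], [[70, 180, 0], [0, 0, 0]], [[85, 225, 0], [0, 0, 0]], [[97, 260, 0], [0, 0, 0]], [[97, 260, 0], [0, 0, 0]], [[97, 260, 0], [0, 0, 0]]])

```text
time_s: 13.45
tool_pos: [0.5265, 0.1303, 0.2303]
tool_rot: [-179.9, -0.0, 88.3]
force: [-0.7, 0.1, -0.8]
grip_width: 0.0499
```

apply_moves(targets=[[[0, 0, -40], [0, 0, 0]], [[0, 0, -80], [0, 0, 0]], [[0, 0, -120], [0, 0, 0]], [[0, 0, -120], [0, 0, 0]], [[0, 0, -120], [0, 0, 0]]])

```text
time_s: 13.95
tool_pos: [0.527, 0.1277, 0.1112]
tool_rot: [-180.0, 0.0, 88.0]
force: [0.3, 0.2, 0.8]
grip_width: 0.0501
```

Run:
```python
from h import *
o=env.get_obs();print(np.round(o['qpos'],1),o['tool_pos'],o['tool_rot'],o['force'])
s=shot('side')
a=cv2.resize(s['image'][85:225,205:335],None,fx=4,fy=4,interpolation=2)
cv2.imwrite('pics/s4.png',a[:,:,::-1])
S=lambda X:np.round((proj(s,X)-[205,85])*4)
for X in [(.5245,.067,.061),(.5285,.191,.054),(.5265,.129,.061)]:print(S(X))
```

```text
[ 35.   19.6 -59.6 104.7  18.5  66.2 -32.8] [0.52697375 0.12773642 0.11118324] [-1.79981544e+02  3.94385469e-02  8.79954762e+01] [0.30629971 0.19353742 0.83066783]
[189. 361.]
[136. 229.]
[161. 289.]
```

View pics/s4.png

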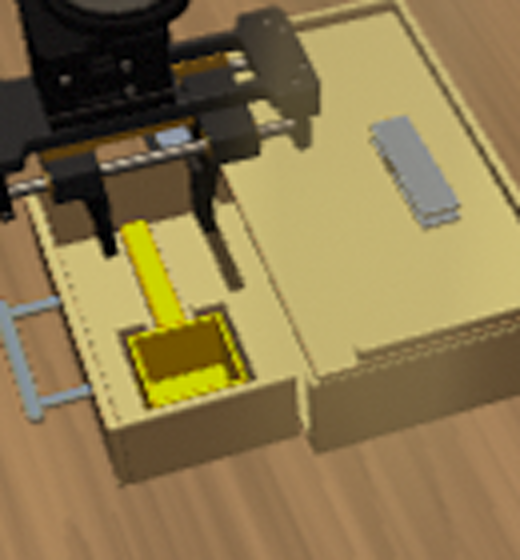

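The projections land on the scoop and the fingers straddle the handle, so I'll lower and grip.

apply_moves(targets=[[[0, 0, -30], [0, 0, 0]], [[0, 0, -55], [0, 0, 0]], [[0, 0, -75], [0, 0, 0]], [[0, 0, -75], [0, 0, 0]]])

```text
time_s: 14.4
tool_pos: [0.5269, 0.1283, 0.0357]
tool_rot: [-180.0, 0.0, 88.0]
force: [-1.2, -0.2, 0.0]
grip_width: 0.0502
```

apply_moves(targets=[[[0, 0, 0], [0, 0, 0]], [[0, 0, 0], [0, 0, 0]], [[0, 0, 0], [0, 0, 0]], [[0, 0, 0], [0, 0, 0]], [[0, 0, 0], [0, 0, 0]], [[0, 0, 0], [0, 0, 0]]], hand=0, squeeze=40)

```text
time_s: 15.0
tool_pos: [0.5271, 0.1293, 0.036]
tool_rot: [180.0, 0.0, 88.1]
force: [-0.3, 0.0, 1.4]
grip_width: 0.0177
```

apply_moves(targets=[[[0, 0, 10], [0, 0, 0]], [[0, 0, 20], [0, 0, 0]], [[0, 0, 30], [0, 0, 0]], [[0, 0, 50], [0, 0, 0]], [[0, 0, 80], [0, 0, 0]], [[0, 0, 110], [0, 0, 0]], [[0, 0, 110], [0, 0, 0]]])

```text
time_s: 15.7
tool_pos: [0.5296, 0.1305, 0.1503]
tool_rot: [179.5, -0.1, 88.1]
force: [0.6, 0.4, -0.6]
grip_width: 0.0174
```

apply_moves(targets=[[[4, -26, 0], [0, 0, -0.142]], [[8, -52, 0], [0, 0, -0.284]], [[12, -78, 0], [0, 0, -0.426]], [[16, -104, 0], [0, 0, -0.568]], [[20, -130, 0], [0, 0, -0.71]], [[24, -156, 0], [0, 0, -0.852]], [[28, -182, 0], [0, 0, -0.994]], [[31, -208, 0], [0, 0, -1.13]]])

```text
time_s: 16.5
tool_pos: [0.5576, -0.0799, 0.1453]
tool_rot: [-180.0, 0.0, 23.0]
force: [0.4, -0.1, 0.7]
grip_width: 0.0176
```

apply_moves(targets=[[[2, -22, 0], [0, 0, -0.14]], [[4, -43, 0], [0, 0, -0.281]], [[4, -43, 0], [0, 0, -0.281]], [[4, -43, -40], [0, 0, -0.281]], [[4, -43, -70], [0, 0, -0.281]], [[4, -43, -70], [0, 0, -0.281]]])

```text
time_s: 17.1
tool_pos: [0.5579, -0.1201, 0.0713]
tool_rot: [-179.8, 0.5, 7.5]
force: [-0.7, 0.2, -0.8]
grip_width: 0.0174
```

Run:
```python
from h import *
o=env.get_obs();print(np.round(o['qpos'],1),o['tool_pos'],o['tool_rot'],o['force'],o['grip_width'])
s=shot('side')
a=cv2.resize(s['image'][130:390,220:460],None,fx=2.3,fy=2.3,interpolation=2)
cv2.imwrite('pics/s5.png',a[:,:,::-1])
```

```text
[ 43.4  20.9 -39.9 102.9  14.9  62.1 -84.4] [ 0.55794523 -0.12005025  0.07133115] [-179.76364849    0.46063872    7.45632883] [-0.70249791  0.1827597  -0.82220298] 0.017371192207060508
```

View pics/s5.png

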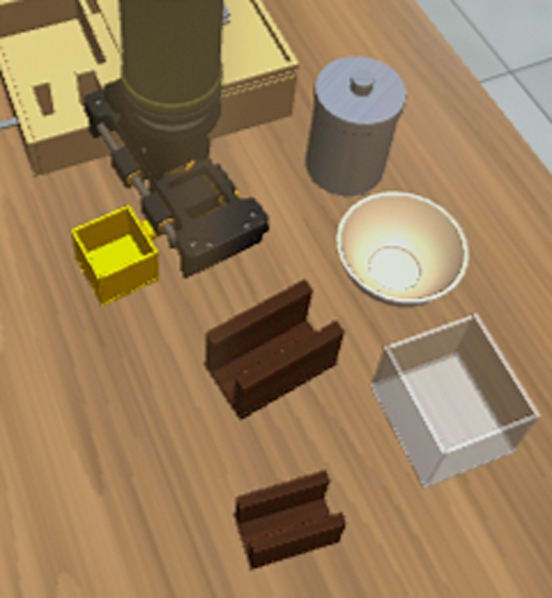

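The scoop hangs level with its cup clear of everything, so I'll set it down.

apply_moves(targets=[[[0, 0, -20], [0, 0, 0]], [[0, 0, -38], [0, 0, 0]], [[0, 0, -46], [0, 0, 0]], [[0, 0, -50], [0, 0, 0]], [[0, 0, -52], [0, 0, 0]], [[0, 0, -52], [0, 0, 0]], [[0, 0, -52], [0, 0, 0]]])

```text
time_s: 17.85
tool_pos: [0.5625, -0.1219, 0.0244]
tool_rot: [180.0, -0.1, 7.3]
force: [0.8, -0.5, -0.2]
grip_width: 0.0179
```

apply_moves(targets=[[[0, 0, -1], [0, 0, 0]], [[0, 0, -2], [0, 0, 0]], [[0, 0, -2], [0, 0, 0]]])

```text
time_s: 18.15
tool_pos: [0.5628, -0.1219, 0.0228]
tool_rot: [179.9, -0.1, 7.3]
force: [-0.2, -0.5, 5.9]
grip_width: 0.018
```

apply_moves(targets=[[[0, 0, 0], [0, 0, 0]], [[0, 0, 0], [0, 0, 0]], [[0, 0, 0], [0, 0, 0]], [[0, 0, 0], [0, 0, 0]]], hand=45)

```text
time_s: 18.55
tool_pos: [0.5616, -0.1218, 0.0213]
tool_rot: [-180.0, 0.0, 7.3]
force: [0.3, -0.0, -0.1]
grip_width: 0.0407
```

apply_moves(targets=[[[0, 0, 30], [0, 0, 0]], [[0, 0, 70], [0, 0, 0]], [[0, 0, 120], [0, 0, 0]], [[0, 0, 160], [0, 0, 0]], [[40, 30, 160], [0, 0, 0]], [[80, 60, 160], [0, 0, 0]], [[100, 90, 160], [0, 0, 0]], [[100, 90, 160], [0, 0, 0]]], hand=87)

```text
time_s: 19.35
tool_pos: [0.6634, -0.0242, 0.1811]
tool_rot: [-179.7, -0.1, 7.7]
force: [-0.6, 0.8, 0.3]
grip_width: 0.0866
```

Run:
```python
from h import *
o=env.get_obs();print(np.round(o['qpos'],1),o['tool_pos'],o['tool_rot'],o['grip_width'])
s=shot('side');p=shot('top')
for n,q in (('s',s),('t',p)):
  for t in ('scoop','scoop_handle','stand'):
    for r in env.regions_of(q,t)[:2]:print(n,t,round(r['conf'],2),np.round(r['rect']))
a=cv2.resize(s['image'][200:360,240:390],None,fx=3.7,fy=3.7,interpolation=2)
b=cv2.resize(p['image'][180:270,315:440],None,fx=6,fy=6,interpolation=2)
cv2.imwrite('pics/s6.png',a[:,:,::-1]);cv2.imwrite('pics/t6.png',b[:,:,::-1])
```

```text
[ 31.1  26.8 -42.4  83.   17.9  77.1 -94.5] [ 0.66335244 -0.0241767   0.18111439] [-1.79677465e+02 -7.33270043e-02  7.74366182e+00] 0.0865925754914891
s scoop 0.65 [258. 221. 327. 272.]
s scoop_handle 0.66 [256. 223. 324. 274.]
s scoop_handle 0.19 [293. 114. 320. 144.]
s stand 0.78 [324. 337. 370. 376.]
s stand 0.7 [309. 253. 368. 307.]
t stand 0.65 [379. 190. 408. 233.]
t stand 0.56 [430. 216. 456. 248.]
```

View pics/t6.png

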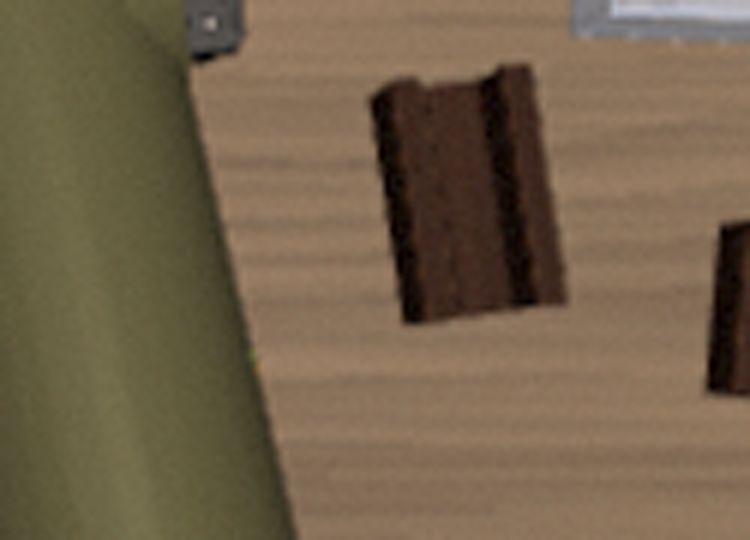

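View pics/s6.png

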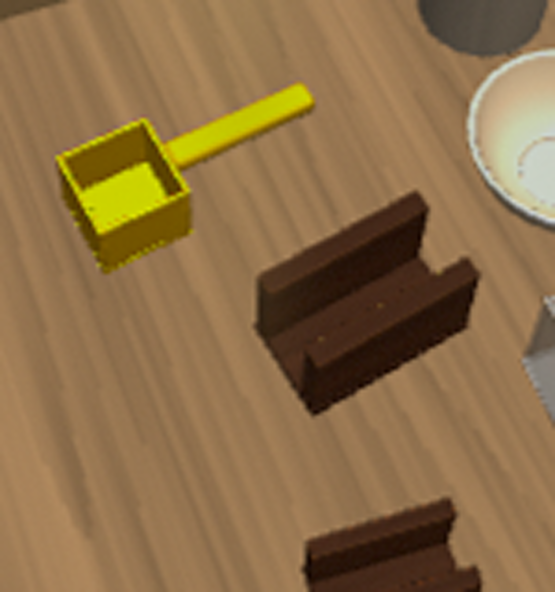

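The scoop stands upright and free, with its rim corners at s6 (57,158), (147,122), (190,190) and (100,237). I'll fit the stand and scoop poses to the corners I read from the two views.

```bash
cat > fit.py <<'E'
from h import *
from scipy.optimize import least_squares
s=shot('side');p=shot('top')
S=lambda c:np.array([240+(c[0]+.5)/3.7-.5,200+(c[1]+.5)/3.7-.5]); T=lambda c:np.array([315+(c[0]+.5)/6-.5,180+(c[1]+.5)/6-.5])
st=[(s,(0,-17,66),S((305,350))),(s,(0,-31,66),S((318,363))),(s,(105,-17,66),S((468,258))),(s,(105,-31,66),S((480,270))),(s,(0,-31,0),S((315,413))),(s,(105,-31,0),S((470,325))),(s,(0,31,66),S((258,280))),(s,(105,31,66),S((417,193))),(s,(105,17,66),S((428,203))),(s,(0,31,0),S((255,328))),
 (p,(105,-31,66),T((533,65))),(p,(0,-31,66),T((567,303))),(p,(0,31,0),T((403,323))),(p,(105,31,0),T((372,100)))]
sc=[(s,(-29,29,48),S((57,158))),(s,(29,29,48),S((147,122))),(s,(29,-29,48),S((190,190))),(s,(-29,-29,48),S((100,237))),(s,(-29,-29,0),S((107,270))),(s,(29,-29,0),S((191,236))),(s,(124,9,48),S((300,87))),(s,(124,-9,48),S((313,103)))]
def fit(obs,x0):
    def f(x):
        c,n=np.cos(x[2]),np.sin(x[2])
        return np.concatenate([proj(q,[x[0]+(c*m[0]-n*m[1])/1e3,x[1]+(n*m[0]+c*m[1])/1e3,m[2]/1e3])-uv for q,m,uv in obs])
    r=least_squares(f,x0,loss='soft_l1');print(np.round(r.x[:2]*1000,1),np.degrees(r.x[2]).round(2),'res px',np.round(f(r.x).reshape(-1,2),1).tolist());return r.x
a=fit(st,[.553,-.25,.12]);b=fit(sc,[.5,-.13,.12])
print('seat',(a[:2]-.04*np.array([np.cos(a[2]),np.sin(a[2])]))*1000)
a2=fit(st[:10],[.553,-.25,.12])
E
python3 fit.py
```

```text
[ 552.4 -256.3] 8.83 res px [[-0.1, -0.9], [0.4, 1.4], [-0.1, -1.2], [0.8, 1.0], [-0.4, 1.5], [-0.6, 0.7], [-0.4, -1.3], [-0.1, -1.4], [0.9, 1.0], [-0.1, 0.3], [-0.8, -0.7], [0.4, 0.1], [-0.1, 0.9], [-1.3, -0.4]]
[ 504.8 -130.1] 6.15 res px [[-0.4, 0.1], [-0.4, -0.9], [0.2, 1.1], [-0.4, -0.0], [-0.9, 1.9], [0.3, -0.2], [0.6, -1.8], [1.2, -0.2]]
seat [ 512.91709745 -262.44151128]
[ 552.6 -256.1] 9.22 res px [[0.1, -1.1], [0.5, 1.2], [-0.2, -1.6], [0.8, 0.6], [-0.2, 1.3], [-0.7, 0.3], [-0.4, -1.3], [-0.3, -1.7], [0.7, 0.7], [-0.1, 0.3]]
```

apply_moves(targets=[[[-40, -25, 0], [0, 0, 0]], [[-80, -50, 0], [0, 0, 0]], [[-120, -75, 0], [0, 0, 0]], [[-160, -98, 0], [0, 0, 0]], [[-160, -98, 0], [0, 0, 0]], [[-160, -98, -40], [0, 0, 0]], [[-160, -98, -80], [0, 0, 0]], [[-160, -98, -80], [0, 0, 0]]], hand=87)

```text
time_s: 20.65
tool_pos: [0.4981, -0.1288, 0.0974]
tool_rot: [-179.8, 0.4, 7.3]
force: [-0.3, 1.2, 0.1]
grip_width: 0.0873
```

apply_moves(targets=[[[0, 0, 0], [0, 0, 0]], [[0, 0, 0], [0, 0, 0]], [[0, 0, 0], [0, 0, 0]]])

```text
time_s: 20.95
tool_pos: [0.5036, -0.13, 0.1037]
tool_rot: [179.9, -0.2, 7.3]
force: [0.2, -0.3, 0.3]
grip_width: 0.0869
```

apply_moves(targets=[[[0, 0, -30], [0, 0, 0]], [[0, 0, -55], [0, 0, 0]], [[0, 0, -75], [0, 0, 0]], [[0, 0, -84], [0, 0, 0]], [[0, 0, -84], [0, 0, 0]], [[0, 0, -84], [0, 0, 0]]])

```text
time_s: 21.55
tool_pos: [0.503, -0.13, 0.0188]
tool_rot: [179.9, -0.1, 7.3]
force: [0.3, 0.1, 0.3]
grip_width: 0.087
```

apply_moves(targets=[[[0, 0, 0], [0, 0, 0]], [[0, 0, 0], [0, 0, 0]], [[0, 0, 0], [0, 0, 0]], [[0, 0, 0], [0, 0, 0]], [[0, 0, 0], [0, 0, 0]], [[0, 0, 0], [0, 0, 0]]], hand=40, squeeze=15)

```text
time_s: 22.15
tool_pos: [0.5019, -0.1298, 0.0178]
tool_rot: [180.0, -0.0, 7.3]
force: [-0.3, 0.0, 1.8]
grip_width: 0.0578
```

apply_moves(targets=[[[0, 0, 20], [0, 0, 0]], [[0, 0, 40], [0, 0, 0]], [[0, 0, 60], [0, 0, 0]], [[0, 0, 60], [0, 0, 0]], [[0, 0, 60], [0, 0, 0]]])

```text
time_s: 22.65
tool_pos: [0.5017, -0.13, 0.0773]
tool_rot: [180.0, 0.0, 7.3]
force: [-0.6, -0.8, -0.7]
grip_width: 0.0581
```

apply_moves(targets=[[[2, -25, 0], [0, 0, 0.013]], [[4, -50, 0], [0, 0, 0.026]], [[6, -75, 0], [0, 0, 0.026]], [[8, -100, 0], [0, 0, 0.026]], [[10, -125, 0], [0, 0, 0.026]], [[10, -132, 0], [0, 0, 0.026]], [[10, -132, 0], [0, 0, 0.026]], [[10, -132, 0], [0, 0, 0.026]]])

```text
time_s: 23.45
tool_pos: [0.5116, -0.2598, 0.0768]
tool_rot: [-179.9, 0.1, 8.8]
force: [0.6, 0.4, -0.0]
grip_width: 0.0583
```

Run:
```python
from h import *
o=env.get_obs();print(o['tool_pos'],o['tool_rot'],o['grip_width'])
s=shot('side');p=shot('top')
a=cv2.resize(s['image'][200:360,240:390],None,fx=3.7,fy=3.7,interpolation=2)
b=cv2.resize(p['image'][180:270,340:440],None,fx=2.2,fy=2.2,interpolation=2)
im=np.zeros((592,555+220,3),np.uint8);im[:,:555]=a;im[:198,555:]=b
cv2.imwrite('pics/s7.png',im[:,:,::-1])
```

```text
[ 0.51157379 -0.25983497  0.07679024] [-1.79890641e+02  5.03633593e-02  8.83964023e+00] 0.05825387058089778
```

View pics/s7.png

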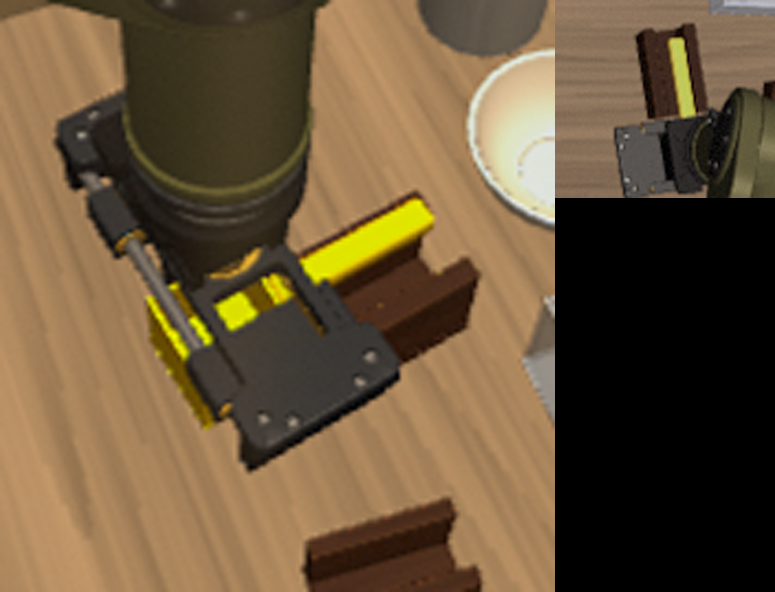

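Run:
```python
from h import *
o=env.get_obs();print(o['tool_pos'])
p=shot('top');s=shot('side')
h=cv2.cvtColor(p['image'],cv2.COLOR_RGB2HSV).astype(int)
m=(h[:,:,1]>120)&(h[:,:,2]>110)&(abs(h[:,:,0]-29)<8);m[:190]=0;m[235:]=0;m[:,:375]=0;m[:,:][:,415:]=0
for r in range(195,235,3):
    u=np.nonzero(m[r])[0]
    if len(u): print(r,u.min(),u.max(),np.round(onz(p,(u.mean(),r),.107)*1000,1))
a=np.radians(8.83);R=np.array([[np.cos(a),-np.sin(a)],[np.sin(a),np.cos(a)]])
for x in (20,50,80):print(np.round(np.array([552.4,-256.3])+R@[x,0],1))
for c in [(417,200),(434,215)]: print('side end',np.round(onz(s,(240+(c[0]+.5)/3.7-.5,200+(c[1]+.5)/3.7-.5),.108)*1000,1))
```

```text
[ 0.51194688 -0.25974754  0.07733781]
198 392 398 [ 635.5 -243.5  107. ]
201 392 398 [ 628.  -243.4  107. ]
204 392 399 [ 620.6 -244.6  107. ]
207 393 399 [ 613.2 -245.8  107. ]
210 393 400 [ 605.7 -246.9  107. ]
213 394 400 [ 598.3 -248.1  107. ]
216 394 401 [ 590.9 -249.2  107. ]
219 395 401 [ 583.5 -250.4  107. ]
222 395 402 [ 576.1 -251.5  107. ]
225 396 402 [ 568.7 -252.7  107. ]
228 396 402 [ 561.3 -252.6  107. ]
231 397 403 [ 553.9 -255.   107. ]
[ 572.2 -253.2]
[ 601.8 -248.6]
[ 631.5 -244. ]
side end [ 633.4 -236.9  108. ]
side end [ 637.7 -248.3  108. ]
```

The handle lies within about 1 mm of the channel's middle line and its end is about 85 mm inside, so I'll lower it.

apply_moves(targets=[[[0, -1, -15], [0, 0, 0]], [[0, -1, -30], [0, 0, 0]], [[0, -1, -40], [0, 0, 0]], [[0, -1, -50], [0, 0, 0]], [[0, -1, -57], [0, 0, 0]], [[0, -1, -59], [0, 0, 0]], [[0, -1, -60], [0, 0, 0]], [[0, -1, -60], [0, 0, 0]]])

```text
time_s: 24.45
tool_pos: [0.5123, -0.263, 0.0179]
tool_rot: [180.0, -0.0, 8.8]
force: [0.7, 0.3, -0.7]
grip_width: 0.0581
```

apply_moves(targets=[[[0, 0, 0], [0, 0, 0]], [[0, 0, 0], [0, 0, 0]], [[0, 0, 0], [0, 0, 0]], [[0, 0, 0], [0, 0, 0]], [[0, 0, 0], [0, 0, 0]]], hand=84)

```text
time_s: 24.95
tool_pos: [0.5119, -0.2628, 0.0176]
tool_rot: [180.0, -0.0, 8.8]
force: [-0.4, -0.4, 0.1]
grip_width: 0.0826
```

apply_moves(targets=[[[0, 0, 30], [0, 0, 0]], [[0, 0, 60], [0, 0, 0]], [[0, 0, 100], [0, 0, 0]], [[0, 0, 140], [0, 0, 0]], [[0, 50, 170], [0, 0, 0]], [[0, 100, 170], [0, 0, 0]], [[0, 150, 170], [0, 0, 0]], [[0, 190, 170], [0, 0, 0]]])

```text
time_s: 25.75
tool_pos: [0.5118, -0.0707, 0.1882]
tool_rot: [179.9, -0.1, 8.8]
force: [0.5, -0.7, 0.1]
grip_width: 0.084
```

apply_moves(targets=[[[0, 40, 0], [0, 0, 0]], [[0, 80, 0], [0, 0, 0]], [[0, 80, 0], [0, 0, 0]], [[0, 80, 0], [0, 0, 0]], [[0, 80, 0], [0, 0, 0]]])

```text
time_s: 26.25
tool_pos: [0.5119, 0.0057, 0.1875]
tool_rot: [180.0, 0.0, 8.7]
force: [0.1, 0.2, 0.5]
grip_width: 0.0837
```

Run:
```python
from h import *
o=env.get_obs();print(o['tool_pos'],o['force'])
s=shot('side');p=shot('top')
a=cv2.resize(s['image'][90:360,210:460],None,fx=2.2,fy=2.2,interpolation=2)
b=cv2.resize(p['image'][185:275,355:420],None,fx=3.6,fy=3.6,interpolation=2)
im=np.zeros((594,550+b.shape[1],3),np.uint8);im[:,:550]=a;im[:b.shape[0],550:]=b
cv2.imwrite('pics/s8.png',im[:,:,::-1]);print(im.shape)
for n,q in (('s',s),('t',p)):
  for t in ('scoop','bolt','drawer','drawer_pull','bowl','canister','acrylic_box','clip'):
    for r in env.regions_of(q,t)[:2]:print(n,t,round(r['conf'],2),np.round(r['rect']))
```

```text
[0.51185921 0.00571533 0.18745109] [0.06279814 0.17200637 0.52994353]
(594, 784, 3)
s bolt 0.58 [202. 126. 283. 204.]
s drawer 0.87 [202. 127. 280. 208.]
s drawer_pull 0.85 [205. 126. 281. 206.]
s bowl 0.85 [370. 213. 421. 265.]
s bowl 0.48 [203. 128. 282. 210.]
s canister 0.91 [350. 154. 397. 214.]
s acrylic_box 0.68 [383. 267. 451. 340.]
s acrylic_box 0.19 [310. 250. 368. 305.]
s clip 0.73 [299. 114. 316. 145.]
s clip 0.63 [370. 215. 423. 264.]
t scoop 0.95 [388. 202. 412. 257.]
t bolt 0.74 [161. 218. 203. 226.]
t drawer 0.74 [204. 219. 258. 280.]
t drawer_pull 0.85 [204. 220. 273. 283.]
t canister 0.57 [304. 122. 346. 166.]
t acrylic_box 0.92 [408. 149. 458. 188.]
t acrylic_box 0.54 [306. 121. 344. 164.]
t clip 0.86 [218. 167. 260. 178.]
t clip 0.25 [202. 218. 285. 282.]
```

View pics/s8.png

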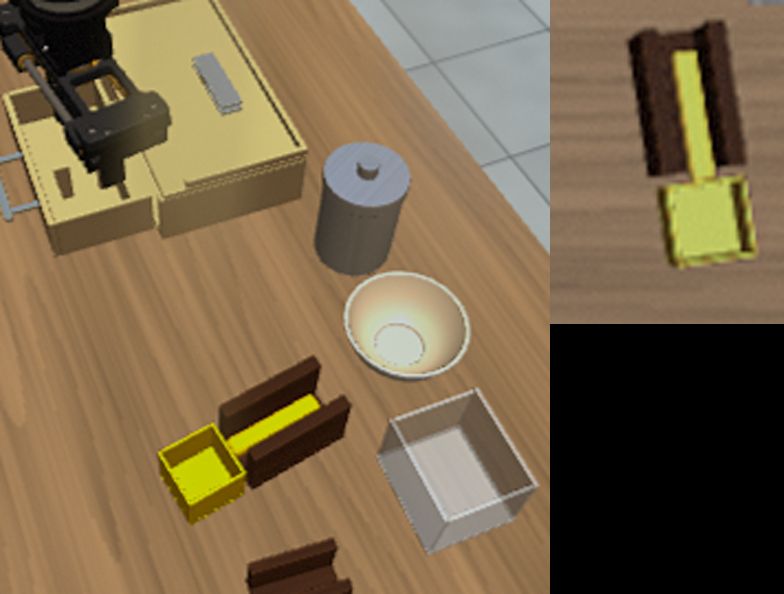

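The scoop is seated: cup at crop (203,472), with the handle in the channel and a small gap to the cheeks. The drawer is open, the bolt is back, and the other objects haven't moved.

Run:
```python
from h import *
p=shot('top')
print(onz(p,(398,246.3),.048)); print(env.sign_off())
```

```text
[ 0.51611468 -0.26052319  0.048     ]
the job is handed in; nothing more can be done
None
```

I handed the job in at about 26 s of the 72 s allowed; sign-off gives no verdict, so the result rests on my own checks.

**What I did**
- **Bolt:** I slid it back about 39 mm, until the force rose at its end stop.
- **Drawer:** I pulled it out about 120 mm, to its stop.
- **Scoop:** I lifted it by the handle, stood it on the bare plank about 130 mm from the seat and let go. I then took it by the cup and lowered the handle into the larger stand. That stand measured about 105 mm long, against about 75 mm for the look-alike.

**Last checks**
- **Cup position:** the last picture puts the cup's centre at about (516, -261) mm. The fitted seat is (513, -262) mm, so it is about 4 mm off against 20 mm allowed.
- **Handle:** just before lowering it was within about 1 mm of the channel's middle line, with its end about 85 mm inside. The last picture shows it in the channel with a small gap between cup and cheeks.
- **Everything else:** the bolt was back and the drawer out. The detected outlines of the canister, acrylic box and clip (both views) and the bowl (side view only) were within a few pixels of the start.
- **Gripper:** it was clear of everything, with its tip about 187 mm above the plank.

**What disagreed or was missed**
- My first top-view reading of the stand differed from the two-camera fit by about 6 mm and 1.5°. I used the fit, and the handle check agreed with it.
- The scoop's position from the images and from the arm's own reading differed by about 4 mm along the handle.
- In the last side picture the detector missed the scoop and the arm hid the bolt. The bolt check there rests on the top view.

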